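Change the part in a hinged drill jig and lock it

TASK

Reload the drill jig: take the drilled boss out of the jig and stand it upright in the blue tray, then stand the undrilled boss on the jig base, snug in the vee. Lower the hinged bush plate gently over it, without letting it drop, until it is fully down, and only then press the red lock plunger fully home. Leave the knurled ring, the thumb screw and the marker where they are.

Things in the scene. Friction and masses are not known exactly. Their poses are not given: they have to be found in the camera images.
- jig: drill jig fixed to the bench: green base 178 x 110 mm (x -85 to 93, y +-55), top at z = 20 mm. Origin: on the underside; z up; -x is its front (pull bar), +x its hinge side. Dark vee, open to -x, 30 mm high above the base, 82 mm over its tips, which lie 13 mm to +x of the part's axis. Two posts 23 mm thick, 75 mm high, at x -58, y +-40; two hinge cheeks 94 mm high at x 79, y +-44
- jig_seat (a point): point on the jig's base top where the centre of a part's underside is when the part is home against both faces of the vee (5 mm in front of the jig's origin, 20 mm above the bench; axes like the jig's). A part is slid to the jig's +x to bring it home
- jig_leaf (a joint): angle (rad) of the hinged steel bush plate (106 mm wide, 150 mm from hinge to front edge, 12 mm thick, 0.6 kg): 0 = fully down, 2 mm over the part; it starts standing open at 1.6 to 1.8. It stays standing, but below about 1 rad it falls shut if let go. Two dowels under it pass just in front of a part that is home and land on one that is more than about 4 mm out
- leaf_handle (a point): middle of the dark round pull bar of the bush plate: 12 mm thick, 46 mm free length along the jig's y, 40 mm beyond the plate's front edge, held by a 10 mm arm at each end; 190 mm from the hinge axis. Moves with the plate (82 mm above the bench when down). It can turn between the fingers as the plate swings
- leaf_hinge (a point): middle of the hinge axis, 82 mm above the bench; the axis runs along the jig's y; its axes are the jig's
- lock_plunger (a joint): travel (m) of the lock plunger through the bush plate: 0 = up, 0.016 = fully home in the post below. It clicks past a spring ball at 0.011 and needs 5 to 8 N
- plunger_cap (a point): centre of the top of the plunger's red mushroom cap, 26 mm in diameter, 12 mm thick; moves with plunger and plate; z points out of the cap. On the plate's front corner, 138 mm from the hinge axis, 40 mm to the jig's -y of the middle. With the plate down the cap's top is 118 mm above the bench when up, 102 mm when home
- drilled_boss: drilled boss standing in the jig's vee: light grey steel cylinder, 66 mm diameter, 54 mm high, centre bore (treat it as solid), three small dark drilled holes in its top; origin at the centre of its underside, z up; grasp it round the body
- blank_boss: undrilled boss standing on the bench: same cylinder, 66 mm diameter, 54 mm high, centre bore but no other holes; origin at the centre of its underside, z up
- tray: shallow blue tray for finished parts, loose, 100 x 100 mm outside, walls 4 mm thick, rim 22 mm high, floor 4 mm thick; origin at the centre of its underside
- knurled_ring: grey knurled steel ring, 74 mm diameter, 20 mm high, lying on the bench; origin at the centre of its underside; bystander
- thumb_screw: steel thumb screw, 30 mm head, 29 mm high, standing on its head; origin at the centre of its underside; bystander
- marker: yellow paint marker with a black cap, 140 mm long, 18 mm thick, lying on the bench, length along its y; bystander

How it is judged:
On the way, in this order (a step that is already met when the one before it is completed fails the run):
1. the drilled boss stands upright in the tray, let go (horizontal distance between drilled_boss and tray below 0.03 m and z of drilled_boss in the frame of tray below 0.012 m and angle between drilled_boss's own z axis and vertical below 0.1 rad and contact force between the fingers and drilled_boss below 0.1 N), for 0.2 s.
2. the undrilled boss stands upright on the jig base, in the vee, let go (horizontal distance between blank_boss and jig_seat below 0.006 m and z of blank_boss in the frame of jig_seat below 0.004 m and angle between blank_boss's own z axis and vertical below 0.05 rad and contact force between the fingers and blank_boss below 0.1 N), for 0.2 s.
3. the bush plate is fully down over the part (value of joint jig_leaf below 0.03 rad), for 0.1 s.
4. the lock plunger is pressed fully home (value of joint lock_plunger above 0.0145 m), for 0.1 s.
At the end, for the whole second after the job is handed in: Drilled boss upright (0.1 rad) and still on the tray floor, within 30 mm of its centre, tray flat on the bench; undrilled boss upright (0.05 rad) and still on the jig base within 4 mm of home in the vee; bush plate down within 0.03 rad; lock plunger down by more than 14.5 of 16 mm (horizontal distance between drilled_boss and tray below 0.03 m and z of drilled_boss in the frame of tray below 0.012 m and angle between drilled_boss's own z axis and vertical below 0.1 rad and linear speed of each of drilled_boss, blank_boss below 0.01 m/s and height (world z) of tray below 0.006 m and horizontal distance between blank_boss and jig_seat below 0.004 m and z of blank_boss in the frame of jig_seat below 0.004 m and angle between blank_boss's own z axis and vertical below 0.05 rad and value of joint jig_leaf below 0.03 rad and value of joint lock_plunger above 0.0145 m); the robot touches nothing.
It fails at once if the bush plate is dropped or slammed: it moves faster than 1.5 rad/s downwards in its last 0.2 rad (value of joint jig_leaf below 0.2 rad and velocity of joint jig_leaf below -1.5 rad/s).
It fails at once if the knurled ring, the thumb screw or the marker is moved by more than 25 mm (distance of any of knurled_ring, thumb_screw, marker from where it was at the start of the episode above 0.025 m).
It also fails if it takes over 72 s, if anything falls off the work surface, if the arm or the gripper's body presses on something with over 40 N, if the wrist force passes 120 N, or if a joint passes its speed limit or range.

ROBOT

A 7-joint arm with a two-finger parallel gripper is mounted at the origin on a cart in front of the work surface, level with it; the furniture and walls round the work are solid. World frame = base frame: x ahead of the robot, y to its left, z up, the work surface at z = 0. Lengths are in m, angles in rad, forces in N, time in s.
With the tool pointing down it reaches from about 0.425 to 1.025 m from the base axis. Payload 9.4 kg.
Tool frame: the origin (TCP) lies on the centre line of the jaws, within the pads' length; the fingertips stand 8 mm ahead of it and the grasp point (between the pads) lies 11 mm behind it; z points along the fingers, x is the direction in which the jaws open and shut, and the axes are right-handed (so a half turn about z gives the same grasp; the last joint's range is limited). The gripper opens to 93 mm and grips with 3 to 60 N. Pads are 15 mm wide; open, the fingers measure 128 mm over their backs; the gripper's body (75 mm by 188 mm) begins 65 mm behind the grasp point.
Start: joints at [-1.39, 0.599, -0.003, 1.599, 0.002, 0.943, -0.08], TCP at [0.185, 0.701, 0.19] pointing down, gripper open.
Joint ranges: [-2.57, 2.57], [-0.35, 1.97], [-1.29, 1.29], [0.11, 2.56], [-1.05, 4.19], [0.11, 1.86], [-2.63, 2.63]. Speed limits (rad/s): [2.22, 2.22, 3.01, 3.01, 3.14, 3.14, 3.14].

INTERFACE

Orientations are given as a 3x3 rotation matrix whose columns are the frame's x, y, z axes.
In Python, from workcell import * gives the robot as it stands.
- The arm moves only by the shell command python3 -m pendant 'ROWS'. ROWS is JSON, one flat list of numbers, 5 for each row, row after row: the closure in counts, from 0 (fully open) to 255 (shut), then the shift along the tool's x, y, z in mm, then the turn about the tool's z in rad. In form: [gripper, dx, dy, dz, roll, gripper, dx, dy, dz, roll, ...]. A call has 1 to 20 rows; each row is the pose to reach, as a shift and turn from the pose commanded when the call began, along the tool's axes at that moment; what a row does not reach only later rows make up. A row lasts 1/12 s, in which the tool goes at most 41.7 mm and 7.16 degrees, less where a joint would pass 70% of its speed; a pose out of reach is approached as far as the arm can. A call with a gripper value outside its range is refused whole. The fingers move at their own pace and stop on an object; the grip force is fixed at half the most. Time passes only in rows, so rows that repeat a pose let the fingers close. It gives the time, the measured TCP pose, the force and the opening at its end, in the units of the state.
- state(): the state, without advancing time (a new reading comes with each control period).
- read_camera(name): name is "scene" or "top"; returns a dict with "img" (420x560x3 uint8, red, green, blue), "fx", "fy", "cx", "cy" (pixels), "rvec" (rotation vector, rad) and "tvec" (3), from world to camera coordinates, as OpenCV has them. Camera axes: x right, y down, z forward; pixel columns grow to the right and rows downward; lengths in m; the calibration is good to about 2 mm. A picture is of the moment at which its call begins. There is no depth.
- sign_off(): hands the job in, once; it reports no verdict.
The state is a dict: "time": time; "joints": joint angles; "joint_velocities": joint speeds; "effort": joint torques, N m; "position": TCP position; "ee_rot": TCP orientation; "ft_force": force on the tool from outside, world axes, zero at the start; "ft_torque": the same for the moment, N m; "gripper_width": finger opening in m.
Only numpy, scipy, OpenCV 4.12 (cv2) and the standard library are available. Lean on these libraries where they do the work, as an engineer would, in place of code of your own. Each camera call takes 0.05 s, during which the arm holds its last target. There are 200 camera calls.

## Working session

There is one attempt and no reset: what is moved stays moved. The work goes in short steps, Python scripts to look and compute and a shell command to move; the robot and the scene stay as the last step left them, time stands still between calls to the robot, and variables do not carry over. Pictures are saved under pics/ and viewed, about 8 in all and at most 12, crops included, and the job is handed in when it is done.

```bash
mkdir -p pics; cat > h.py <<'E'
from workcell import *
import numpy as np, cv2
def cam(n):
    c=read_camera(n); c['K']=np.array([[c['fx'],0,c['cx']],[0,c['fy'],c['cy']],[0,0,1.]]); c['rvec']=np.array(c['rvec'],float); c['tvec']=np.array(c['tvec'],float); return c
def proj(c,P): return cv2.projectPoints(np.array(P,float).reshape(-1,1,3),c['rvec'],c['tvec'],c['K'],None)[0].reshape(-1,2)
def back(c,u,v,z):
    R=cv2.Rodrigues(c['rvec'])[0]; o=-R.T@c['tvec'].ravel(); d=R.T@np.array([(u-c['cx'])/c['fx'],(v-c['cy'])/c['fy'],1]); return o+d*(z-o[2])/d[2]
def save(c,n): cv2.imwrite('pics/'+n+'.png',cv2.cvtColor(c['img'],cv2.COLOR_RGB2BGR))
E
python3 - <<'E'
from h import *
for n in('top','scene'):
    c=cam(n); save(c,n+'1'); R=cv2.Rodrigues(c['rvec'])[0]; print(n,c['fx'],c['cx'],c['cy'],-R.T@c['tvec'].ravel(),R.round(3).tolist())
    np.savez(n+'1.npz',**c)
print(state())
E
```

```text
top 457.08190283876496 282.03003234909994 212.12624821736154 [ 0.35460626 -0.01655971  0.92607246] [[0.023, -1.0, -0.005], [-0.984, -0.022, -0.176], [0.176, 0.009, -0.984]]
scene 390.08523783599765 280.17224710613186 209.3011925851285 [0.12453632 0.62055664 0.5396698 ] [[-0.832, -0.554, 0.014], [-0.295, 0.422, -0.857], [0.469, -0.717, -0.515]]
{'time': 0.1, 'joints': array([-1.38969589,  0.60003373, -0.00254067,  1.60004439,  0.00179446,
        0.94289508, -0.07982004]), 'joint_velocities': array([-0.0011789 , -0.0030043 ,  0.00129497, -0.00121859,  0.00013218,
       -0.00111425, -0.00066926]), 'effort': array([ 3.57941317e-03, -7.66557670e+01,  1.50163215e+00, -2.52933580e+01,
       -5.22798020e-02,  1.37517363e-02,  4.24032521e-05]), 'position': array([0.1847384 , 0.70057911, 0.18875658]), 'ee_rot': array([[ 2.54922271e-01,  9.66961521e-01, -2.28125748e-04],
       [ 9.66960574e-01, -2.54922342e-01, -1.35937024e-03],
       [-1.37261307e-03,  1.25945145e-04, -9.99999050e-01]]), 'ft_force': array([ 0.21954544, -0.63234902,  0.25224649]), 'ft_torque': array([-0.00668248, -0.02324057,  0.05429587]), 'gripper_width': 0.09285015769537777}
```

View pics/top1.png

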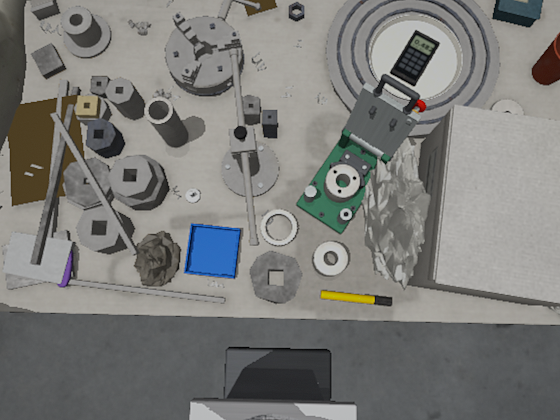

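View pics/scene1.png

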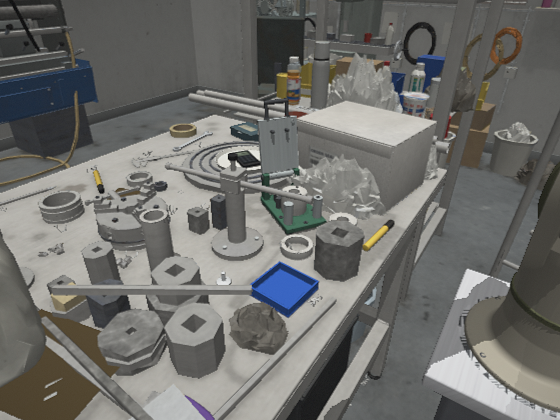

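The top view shows the jig at (345,180), with its hinge side toward the upper right. The blank boss is at (331,258), the ring at (279,227), the tray at (213,250), the thumb screw at (193,195) and the marker at (355,297). A tall stand with a horizontal beam (column at 240,133) is in the way, as are an octagonal block (275,277) and a rock. Next I'll zoom in.

```bash
python3 - <<'E'
from h import *
a=cv2.imread('pics/top1.png')[40:310,140:440]; cv2.imwrite('pics/tz.png',cv2.resize(a,None,fx=2.6,fy=2.2 if 0 else 2.2,interpolation=cv2.INTER_CUBIC) if 0 else cv2.resize(a,None,fx=2.2,fy=2.2,interpolation=cv2.INTER_CUBIC))
a=cv2.imread('pics/scene1.png')[90:350,90:400]; cv2.imwrite('pics/sz.png',cv2.resize(a,None,fx=2.3,fy=2.3,interpolation=cv2.INTER_CUBIC))
E
```

```text
(no output)
```

View pics/tz.png

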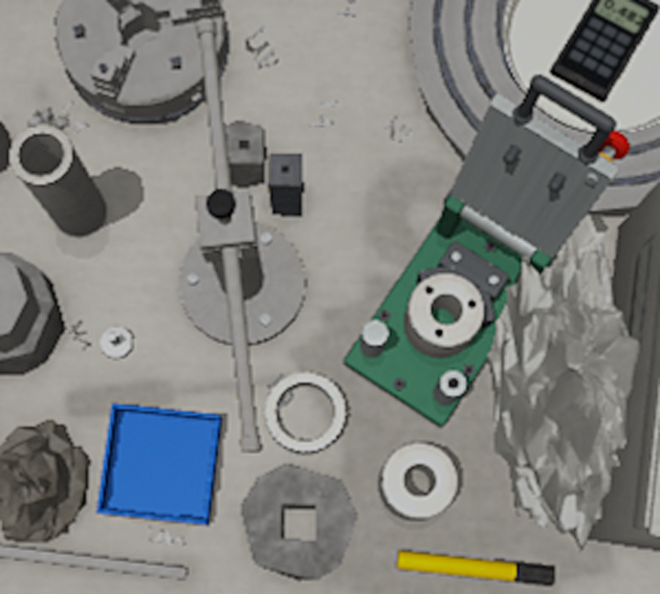

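View pics/sz.png

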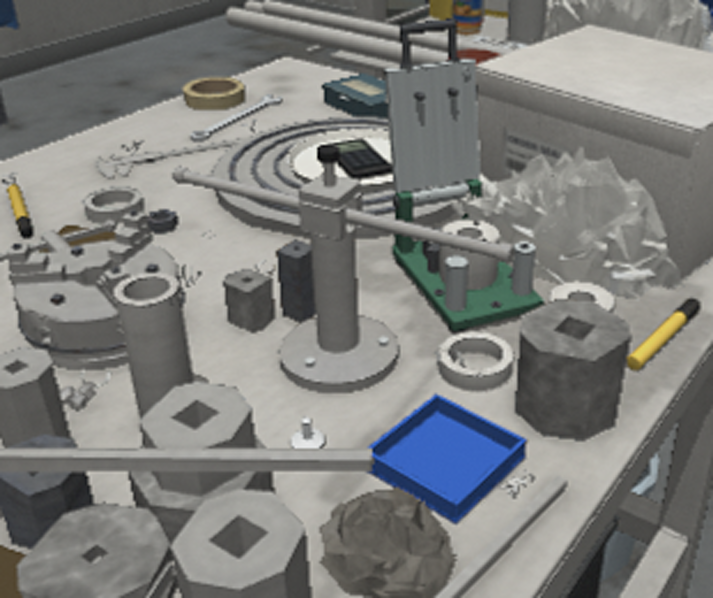

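The zooms show the tray clear at crop (160,463), with the stand's beam ending near it at (250,445). An inclined bar ends near the rock. I'll triangulate the obstacles and fit the jig and parts.

```bash
cat >> h.py <<'E'
def tri(ct,pt,cs,ps):
    M=[]
    for c in(ct,cs): M.append(c['K']@np.c_[cv2.Rodrigues(c['rvec'])[0],c['tvec'].reshape(3,1)])
    X=cv2.triangulatePoints(M[0],M[1],np.array(pt,float).reshape(2,1),np.array(ps,float).reshape(2,1)).ravel(); X=X[:3]/X[3]
    return X, np.linalg.norm(proj(ct,X)[0]-pt)+np.linalg.norm(proj(cs,X)[0]-ps)
E
python3 - <<'E'
from h import *
T={k:v for k,v in np.load('top1.npz').items()};S={k:v for k,v in np.load('scene1.npz').items()}
t=lambda x,y:(140+x/2.2,40+y/2.2); s=lambda x,y:(90+x/2.3,90+y/2.3)
for n,a,b in [('knob',t(221,198),s(328,150)),('beam near',t(250,445),s(528,250)),('beam far',t(205,25),s(180,175)),('handle',t(570,100),s(428,30)),('oct top',t(299,523),s(573,328)),('blank',t(420,481),s(583,297)),('bar end',(145,258),s(372,460)),('cap',t(617,146),s(468,72)),('drilled',t(446,309),s(472,236)),('postL',t(375,332),s(456,264)),('postR',t(453,383),s(524,245)),('rock',t(40,440),s(390,500)),('pipe',t(45,155),s(150,290))]:
    X,e=tri(T,a,S,b); print(n,X.round(3),round(e,1))
b=lambda x,y,z:back(T,*t(x,y),z)[:2].round(4)
print('tray corners',[b(*p,.022) for p in[(113,405),(221,414),(209,523),(98,510)]])
print('blank',b(420,481,.054),'drilled',b(446,309,.074),'posts',b(375,332,.075),b(453,383,.075),b(375,332,.095),b(453,383,.095))
print('base corners',b(346,362,.02),b(440,427,.02))
print('ring',b(306,411,.02),'screw',b(117,342,.025),'marker',b(400,560,.009),b(552,574,.009))
print('crystal outline',[b(*p,.05) for p in[(500,300),(495,390),(515,490),(590,540)]])
print('rock',[b(*p,.05) for p in[(85,470),(60,430),(40,535)]])
E
```

```text
knob [0.612 0.059 0.224] 1.8
beam near [0.431 0.033 0.171] 10.1
beam far [0.783 0.085 0.164] 1.5
handle [ 0.674 -0.188  0.264] 2.4
oct top [ 0.384 -0.     0.088] 1.1
blank [ 0.422 -0.104  0.053] 0.4
bar end [0.418 0.241 0.095] 7.5
cap [ 0.66  -0.239  0.208] 7.8
drilled [ 0.571 -0.125  0.068] 2.0
postL [ 0.55  -0.063  0.069] 0.7
postR [ 0.506 -0.13   0.075] 0.0
rock [0.442 0.226 0.039] 15.3
pipe [0.68  0.217 0.135] 1.1
tray corners [array([0.4877, 0.1724]), array([0.4817, 0.0738]), array([0.3835, 0.0806]), array([0.3927, 0.1802])]
blank [ 0.4226 -0.1039] drilled [ 0.5711 -0.1238] posts [ 0.549  -0.0622] [ 0.5056 -0.1297] [ 0.5444 -0.0611] [ 0.5021 -0.127 ]
base corners [ 0.5327 -0.0389] [ 0.4746 -0.1252]
ring [ 0.4865 -0.0033] screw [0.5457 0.1715] marker [ 0.355  -0.0908] [ 0.3459 -0.2267]
crystal outline [array([ 0.5866, -0.1752]), array([ 0.5046, -0.17  ]), array([ 0.4171, -0.1866]), array([ 0.3757, -0.2505])]
rock [array([0.4258, 0.1876]), array([0.4604, 0.2118]), array([0.3689, 0.2229])]
```

```bash
python3 - <<'E'
from h import *
S=dict(np.load('scene1.npz')); R=cv2.Rodrigues(S['rvec'])[0]; o=-R.T@S['tvec'].ravel()
s=lambda x,y:(90+x/2.3,90+y/2.3)
for p in[(508,170),(550,150),(612,155),(640,210),(655,235),(675,285)]:
    u,v=s(*p); d=R.T@np.array([(u-S['cx'])/S['fx'],(v-S['cy'])/S['fy'],1])
    print(p,[(o+d*(y-o[1])/d[1]).round(3).tolist() for y in(-.19,-.22,-.25,-.28)])
T=dict(np.load('top1.npz'))
print(proj(T,[[.519,-.203,.13],[.50,-.19,.13],[.54,-.22,.13],[.623,-.045,.13]]))
r=state()['ee_rot']; jx=np.array([.834,-.552,0]);jy=np.array([.552,.834,0])
for n,d in(('jx',jx),('jy',jy),('wx',np.array([1,0,0])),('wy',np.array([0,1,0]))): print(n,np.arctan2(d@r[:,1],d@r[:,0]))
for n,P in(('mid',(.35,.2,.30)),('seat',(.5715,-.125,.3))): print(n,((np.array(P)-state()['position'])@r*1000).round())
E
```

```text
(508, 170) [[0.563, -0.19, 0.125], [0.579, -0.22, 0.11], [0.595, -0.25, 0.094], [0.612, -0.28, 0.079]]
(550, 150) [[0.514, -0.19, 0.161], [0.528, -0.22, 0.147], [0.542, -0.25, 0.133], [0.557, -0.28, 0.119]]
(612, 155) [[0.443, -0.19, 0.173], [0.455, -0.22, 0.16], [0.467, -0.25, 0.146], [0.479, -0.28, 0.132]]
(640, 210) [[0.405, -0.19, 0.121], [0.416, -0.22, 0.106], [0.426, -0.25, 0.09], [0.437, -0.28, 0.075]]
(655, 235) [[0.386, -0.19, 0.098], [0.395, -0.22, 0.082], [0.405, -0.25, 0.065], [0.415, -0.28, 0.049]]
(675, 285) [[0.356, -0.19, 0.047], [0.365, -0.22, 0.029], [0.373, -0.25, 0.011], [0.382, -0.28, -0.007]]
[[391.37492624 202.25770633]
 [384.20524555 212.63656169]
 [400.71296381 190.91427104]
 [303.20076356 144.2345366 ]]
jx 1.8977033232517169
jy 0.32690770181809414
wx 1.313029002175985
wy -0.25776763472656
mid [-442.  287. -111.]
seat [-700.  584. -110.]
```

```bash
python3 -m pendant '[0,0,0,-40,0, 0,0,0,-80,0, 0,-20,16,-110,0, 0,-50,42,-130,0, 0,-82,68,-130,0.05, 0,-114,95,-130,0.1, 0,-146,121,-130,0.15, 0,-178,148,-130,0.2, 0,-210,175,-130,0.25, 0,-242,201,-130,0.3, 0,-274,228,-130,0.35, 0,-306,255,-130,0.4, 0,-338,281,-130,0.45, 0,-370,308,-130,0.5, 0,-402,335,-130,0.528, 0,-434,361,-130,0.528, 0,-466,388,-130,0.528, 0,-498,415,-130,0.528, 0,-530,441,-130,0.528, 0,-562,468,-130,0.528]'
```

```text
time: 1.77
position: [0.4934, 0.038, 0.3196]
ee_rot: [[0.707, 0.707, 0.0], [0.707, -0.707, 0.0], [0.0, -0.0, -1.0]]
ft_force: [0.6, 1.0, 0.0]
gripper_width: 0.0929
```

```bash
python3 -m pendant '[0,-10,30,0,0, 0,-22,60,0,0, 0,-34,95,0,0, 0,-46,130,0,0, 0,-58,160,0,0, 0,-60,170,0,0, 0,-60,170,40,0, 0,-60,170,80,0, 0,-60,170,110,0, 0,-60,170,135,0,0,-60,170,135,0]'; python3 - <<'E'
from h import *
s=state();print(s['position'],s['ft_force'])
c=cam('top'); S=cam('scene'); save(c,'top2')
a=c['img'][60:270,230:450]; b=S['img'][80:290,230:450]
cv2.imwrite('pics/v2.png',cv2.resize(np.hstack([a,b]),None,fx=1.8,fy=2.6)[:,:,::-1] if 0 else cv2.resize(np.hstack([a,b]),None,fx=1.8,fy=1.8,interpolation=cv2.INTER_CUBIC)[:,:,::-1])
E
```

```text
time: 2.68
position: [0.5681, -0.1211, 0.1799]
ee_rot: [[0.707, 0.707, -0.008], [0.707, -0.707, 0.001], [-0.005, -0.006, -1.0]]
ft_force: [-0.6, -0.3, 0.7]
gripper_width: 0.093
[ 0.56807018 -0.12114795  0.17992851] [-0.64346985 -0.33485674  0.66735298]
```

View pics/v2.png

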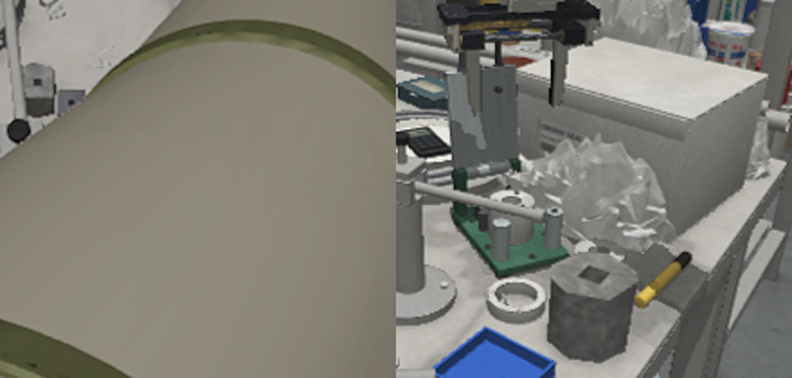

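The scene half shows the gripper opening above the jig, its body long side along the jaws and clear of the open plate, with the crystal a little below. The top camera is blocked by the arm. I'll descend carefully.

```bash
python3 -m pendant '[0,0,0,30,0, 0,0,0,60,0, 0,0,0,85,0, 0,0,0,100,0, 0,0,0,100,0,0,0,0,100,0]'; python3 -m pendant '[0,0,0,6,0, 0,0,0,12,0, 0,0,0,18,0, 0,0,0,22,0, 0,0,0,22,0,0,0,0,22,0,0,0,0,22,0]'
```

```text
time: 3.28
position: [0.5719, -0.1227, 0.0859]
ee_rot: [[0.707, 0.707, 0.001], [0.707, -0.707, -0.0], [0.001, 0.001, -1.0]]
ft_force: [-0.1, 0.2, 0.5]
gripper_width: 0.0928
time: 3.87
position: [0.5711, -0.1228, 0.0626]
ee_rot: [[0.707, 0.707, 0.0], [0.707, -0.707, -0.0], [-0.0, 0.0, -1.0]]
ft_force: [0.6, 0.3, 0.3]
gripper_width: 0.093
```

```bash
python3 -m pendant '[255,0,0,0,0,255,0,0,0,0,255,0,0,0,0,255,0,0,0,0,255,0,0,0,0,255,0,0,0,0,255,0,0,0,0,255,0,0,0,0,255,-1,-4,-1,0,255,-1,-4,-4,0,255,-1,-4,-10,0,255,-1,-4,-18,0,255,-1,-4,-28,0,255,-1,-4,-28,0]'; python3 -c "
from h import *
s=state();print(s['position'],s['ft_force'],s['gripper_width'])"
```

```text
time: 5.03
position: [0.5686, -0.1209, 0.0928]
ee_rot: [[0.708, 0.707, 0.003], [0.707, -0.708, -0.0], [0.002, 0.002, -1.0]]
ft_force: [0.6, 0.1, -0.5]
gripper_width: 0.0044
[ 0.56862998 -0.12090232  0.0928205 ] [ 0.59084691  0.0734682  -0.49421164] 0.004429829193179959
```

The gripper closed to 4 mm, so the grasp missed. I need to look.

```bash
python3 - <<'E'
from h import *
S=cam('scene'); a=S['img'][110:270,230:400]
cv2.imwrite('pics/v3.png',cv2.resize(a,None,fx=3.6,fy=3.6,interpolation=cv2.INTER_CUBIC)[:,:,::-1])
E
```

```text
(no output)
```

View pics/v3.png

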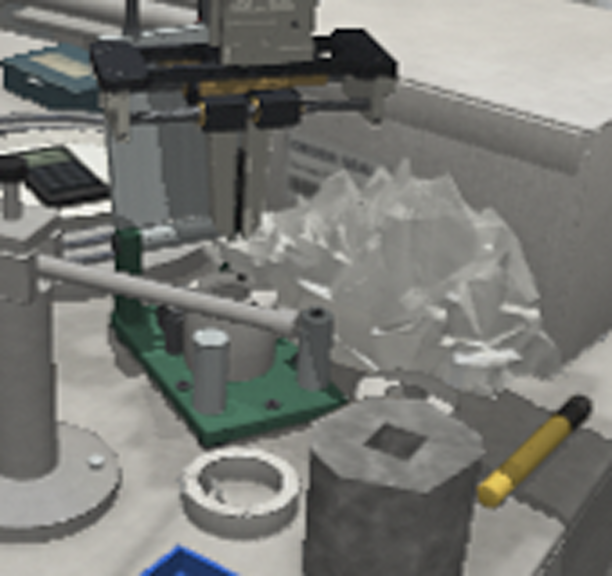

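The boss is still in place, so the high grip must have slipped. The gripper's end clears the crystal silhouette by enough to go about 12 mm deeper, so I'll retry with more pad overlap.

```bash
python3 -m pendant '[0,0,0,-4,0,0,0,0,-4,0,0,0,2,-4,-0.05,0,0,4,-4,-0.113,0,0,5,-4,-0.113,0,0,5,-4,-0.113,0,0,5,-4,-0.113,0,0,5,-4,-0.113,0,0,5,-4,-0.113,0,0,5,-4,-0.113,0,0,5,-4,-0.113,0,0,5,-4,-0.113,0,0,5,-4,-0.113]'; python3 -c "
from h import *
s=state();print(s['position'],s['ft_force'],s['gripper_width'])"
```

```text
time: 6.17
position: [0.571, -0.124, 0.0946]
ee_rot: [[0.623, 0.782, 0.0], [0.782, -0.623, 0.0], [0.0, 0.0, -1.0]]
ft_force: [0.7, 0.4, 0.1]
gripper_width: 0.0841
[ 0.57103575 -0.12399921  0.094556  ] [0.66215169 0.44834129 0.08709346] 0.08405016137340152
```

```bash
python3 -m pendant '[0,0,0,4,0, 0,0,0,10,0, 0,0,0,18,0, 0,0,0,26,0, 0,0,0,32,0, 0,0,0,36,0, 0,0,0,39,0,0,0,0,42,0,0,0,0,45,0,0,0,0,45,0,0,0,0,45,0]'; python3 -m pendant '[255,0,0,0,0,255,0,0,0,0,255,0,0,0,0,255,0,0,0,0,255,0,0,0,0,255,0,0,0,0,255,0,0,0,0,255,0,0,0,0,255,0,0,0,0,255,0,0,0,0]'
```

```text
time: 7.08
position: [0.571, -0.1241, 0.0495]
ee_rot: [[0.623, 0.782, -0.0], [0.782, -0.623, -0.0], [-0.0, -0.0, -1.0]]
ft_force: [-0.9, 0.2, 0.4]
gripper_width: 0.0925
time: 7.92
position: [0.571, -0.1241, 0.0495]
ee_rot: [[0.623, 0.782, -0.0], [0.782, -0.623, 0.0], [-0.0, -0.0, -1.0]]
ft_force: [-0.1, -0.2, -0.1]
gripper_width: 0.0306
```

```bash
python3 - <<'E'
from h import *
s=state();print(s['position'],s['ft_force'],s['gripper_width'],s['joints'])
S=cam('scene')
for P in[(.5686,-.1209,.085),(.5686,-.1209,.074),(.5718,-.125,.074),(.5718,-.125,.02)]:
    print(P,(proj(S,P)[0]-[230,110])*3.6)
a=S['img'][110:270,230:400]
cv2.imwrite('pics/v4.png',cv2.resize(a,None,fx=3.6,fy=3.6,interpolation=cv2.INTER_CUBIC)[:,:,::-1])
E
```

```text
[ 0.57098509 -0.12405067  0.0495147 ] [-0.07436281 -0.20859902 -0.06763813] 0.030602639678554526 [-0.07052607  0.64000539  0.27997611  2.05056487 -0.35391511  0.49629866
  1.36829152]
(0.5686, -0.1209, 0.085) [231.30866349 278.65664055]
(0.5686, -0.1209, 0.074) [230.80098181 292.61946325]
(0.5718, -0.125, 0.074) [230.0170005  289.09388159]
(0.5718, -0.125, 0.02) [227.63967316 355.16723807]
```

View pics/v4.png

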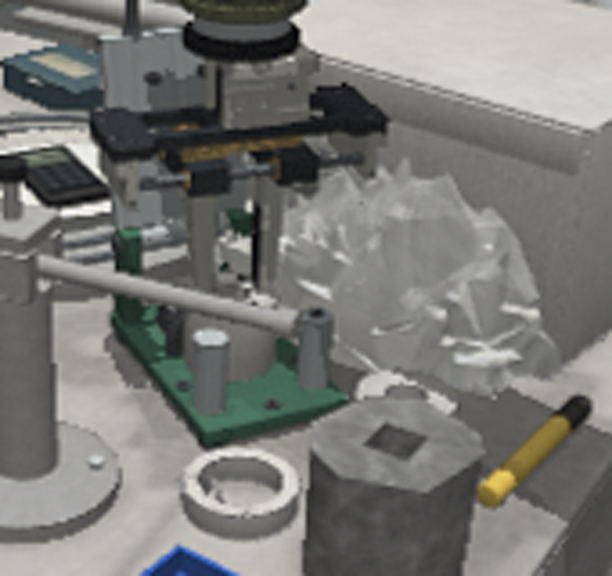

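```bash
python3 - <<'E'
from h import *
S=dict(np.load('scene1.npz'))
p=np.array([.568,-.1211]); d=np.array([.707,.707])
print('v2 tip seen',(558-396)/1.8+230,105/1.8+80)
for k in(.0465,.055,.064):
  for z in(.172,.19,.21): print(k,z,proj(S,[*(p-k*d),z])[0].round(1), end=' ')
print()
q=np.array([.571,-.1241]); d=np.array([.623,.782])
for z in(.0415,.06,.075,.09): print('v4',z,[((proj(S,[*(q+s*k*d),z])[0]-[230,110])*3.6).round() .tolist() for s in(1,-1) for k in(.0153,.033)])
E
python3 -c "
import cv2;a=cv2.imread('pics/v4.png')[120:400,120:400]
" ; python3 -c "
import workcell,inspect;print([n for n in dir(workcell) if n[0]!='_'])"
```

```text
v2 tip seen 320.0 138.33333333333331
0.0465 0.172 [314.5 153.8] 0.0465 0.19 [315.  146.8] 0.0465 0.21 [315.5 138.8] 0.055 0.172 [317.9 153.6] 0.055 0.19 [318.4 146.6] 0.055 0.21 [318.9 138.6] 0.064 0.172 [321.5 153.4] 0.064 0.19 [322.  146.3] 0.064 0.21 [322.6 138.4] 
v4 0.0415 [[209.0, 333.0], [185.0, 337.0], [249.0, 327.0], [272.0, 324.0]]
v4 0.06 [[209.0, 310.0], [185.0, 314.0], [250.0, 304.0], [273.0, 301.0]]
v4 0.075 [[210.0, 292.0], [186.0, 295.0], [251.0, 286.0], [274.0, 282.0]]
v4 0.09 [[210.0, 272.0], [186.0, 276.0], [252.0, 267.0], [275.0, 263.0]]
['IKError', 'read_camera', 'sign_off', 'state']
```

The pictures disagree with the stated tool geometry. In all three views the fingertips stand about 30–38 mm higher than the reported TCP implies, so both closings passed above the boss, which is untouched. I'll check this offset by lightly touching the boss's top (z = 74 mm) with the fingertips.

```bash
for i in 1; do python3 -m pendant '[171,0,0,-12,0,171,0,0,-12,0,171,0,0,-12,0]'; done; python3 -m pendant '[171,0,0,4,0,171,0,0,8,0,171,0,0,8,0]' ; python3 -m pendant '[171,0,0,2,0,171,0,0,2,0]'; python3 -m pendant '[171,0,0,2,0,171,0,0,2,0]'
```

```text
time: 8.22
position: [0.5717, -0.1242, 0.0625]
ee_rot: [[0.623, 0.782, 0.002], [0.782, -0.623, -0.0], [0.001, 0.002, -1.0]]
ft_force: [0.3, 0.3, -0.1]
gripper_width: 0.0303
time: 8.47
position: [0.5705, -0.1238, 0.0526]
ee_rot: [[0.623, 0.782, -0.001], [0.782, -0.623, 0.0], [-0.001, -0.001, -1.0]]
ft_force: [-1.7, 0.3, -0.1]
gripper_width: 0.0307
time: 8.63
position: [0.5707, -0.124, 0.0509]
ee_rot: [[0.623, 0.782, -0.001], [0.782, -0.623, 0.0], [-0.0, -0.001, -1.0]]
ft_force: [1.4, -1.2, -0.1]
gripper_width: 0.0306
time: 8.8
position: [0.5709, -0.1241, 0.0492]
ee_rot: [[0.623, 0.782, -0.0], [0.782, -0.623, 0.0], [-0.0, -0.0, -1.0]]
ft_force: [0.0, -0.4, 0.2]
gripper_width: 0.0306
```

```bash
for i in 1 ; do python3 -m pendant '[171,0,0,2,0,171,0,0,2,0]' | sed -n '2p;4p'; python3 -m pendant '[171,0,0,2,0,171,0,0,2,0]'| sed -n '2p;4p'; python3 -m pendant '[171,0,0,2,0,171,0,0,2,0]'| sed -n '2p;4p';done
```

```text
position: [0.5709, -0.124, 0.0473]
ft_force: [0.4, 0.8, -0.5]
position: [0.571, -0.1241, 0.0453]
ft_force: [1.1, -0.6, 0.5]
position: [0.5712, -0.1241, 0.0452]
ft_force: [-3.8, 1.7, 19.7]
```

Contact came at reported z = 0.0452 (19.7 N), so the tips are really 29 mm above the reported TCP, not 8 mm below it. I'll use tip = reported z + 0.029 from here on and regrasp at tip height 42 mm.

```bash
python3 -m pendant '[171,0,0,-6,0,100,0,0,-12,0,0,0,0,-12,0,0,0,0,-12,0,0,0,0,-12,0,0,0,0,-12,0,0,0,0,-12,0,0,0,0,-12,0,0,0,0,-12,0,0,0,0,-12,0,0,0,0,-6,0,0,0,0,0,0,0,0,0,8,0,0,0,0,15,0,0,0,0,21,0,0,0,0,26,0,0,0,0,30,0,0,0,0,30,0,0,0,0,30,0]'; python3 -m pendant '[255,0,0,0,0,255,0,0,0,0,255,0,0,0,0,255,0,0,0,0,255,0,0,0,0,255,0,0,0,0,255,0,0,0,0,255,0,0,0,0]'
```

```text
time: 10.88
position: [0.5709, -0.1241, 0.0133]
ee_rot: [[0.623, 0.782, -0.0], [0.782, -0.623, 0.0], [-0.0, -0.0, -1.0]]
ft_force: [-0.5, -0.4, -0.1]
gripper_width: 0.0931
time: 11.55
position: [0.5714, -0.1239, 0.0138]
ee_rot: [[0.623, 0.782, 0.001], [0.782, -0.623, 0.0], [0.0, 0.0, -1.0]]
ft_force: [0.0, 1.7, 2.8]
gripper_width: 0.0644
```

```bash
python3 -m pendant '[255,0,-1,-1,0,255,0,-2,-3,0,255,0,-3,-6,0,255,0,-3,-10,0,255,0,-3,-16,0,255,0,-3,-24,0,255,0,-3,-34,0,255,0,-3,-46,0,255,0,-3,-58,0,255,0,-3,-70,0,255,0,-3,-70,0]'; python3 -c "
from h import *
S=cam('scene'); a=S['img'][90:330,190:410]
cv2.imwrite('pics/v5.png',cv2.resize(a,None,fx=2.5,fy=2.5,interpolation=cv2.INTER_CUBIC)[:,:,::-1])"
```

```text
time: 12.47
position: [0.5701, -0.1226, 0.0865]
ee_rot: [[0.623, 0.782, 0.004], [0.782, -0.623, -0.001], [0.002, 0.003, -1.0]]
ft_force: [0.5, 0.7, -4.5]
gripper_width: 0.0645
```

View pics/v5.png

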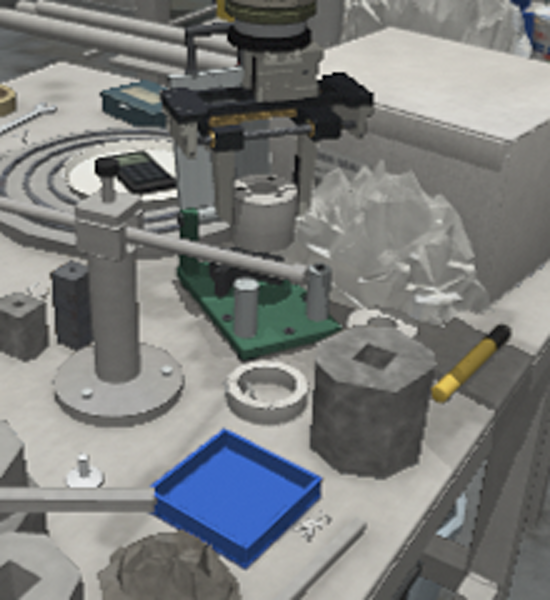

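The boss hangs upright and level between the fingers, clear of the jig. Next I'll carry it over the beam to the tray.

```bash
python3 -m pendant '[255,0,0,-10,0,255,0,0,-28,0,255,0,0,-50,0,255,0,0,-72,0,255,0,0,-94,0,255,4,-9,-112,0,255,12,-27,-124,0.05,255,22,-50,-130,0.12,255,32,-74,-130,0.2,255,42,-97,-130,0.3,255,52,-120,-130,0.4,255,62,-143,-130,0.5,255,72,-166,-130,0.6,255,82,-189,-130,0.7,255,92,-212,-130,0.8,255,101,-233,-130,0.87,255,108,-248,-130,0.898,255,112,-258,-130,0.898,255,112,-258,-130,0.898,255,112,-258,-130,0.898]'
```

```text
time: 14.18
position: [0.4362, 0.1265, 0.2136]
ee_rot: [[1.0, 0.002, -0.0], [0.002, -1.0, -0.0], [-0.0, 0.0, -1.0]]
ft_force: [0.1, 0.7, -5.0]
gripper_width: 0.0651
```

```bash
python3 -c "
from h import *
s=state();print(s['position'],s['ft_force'],s['gripper_width']);r=s['ee_rot'];print(r.round(3))
print(((np.array([.4364,.1268,0])-s['position'])@r*1000).round(1))
c=cam('top')
print(proj(c,[[.4364,.1268,.022]]))
a=np.hstack([c['img'][150:310,130:330],cam('scene')['img'][120:360,150:350][:160]]) if 0 else cam('scene')['img'][150:350,180:420]
a=np.vstack([cv2.resize(a,None,fx=2,fy=2)[:, :400],cv2.resize(c['img'][200:300,160:260],None,fx=2,fy=2)[:, :].repeat(1,1).repeat(1,0) if 0 else cv2.resize(c['img'][200:300,130:330],(400,200))])
cv2.imwrite('pics/v6.png',a[:,:,::-1])"
```

```text
[0.43624775 0.12645559 0.21359301] [ 0.14834026  0.70256374 -4.96105811] 0.06505002546342599
[[ 1.     0.002 -0.   ]
 [ 0.002 -1.    -0.   ]
 [-0.     0.    -1.   ]]
[ 2.000e-01 -4.000e-01  2.136e+02]
[[212.80955503 250.21491225]]
```

View pics/v6.png

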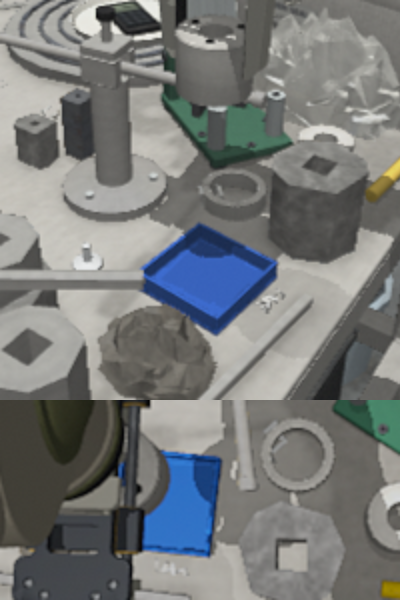

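The boss is held level above the tray, the beam and bar are clear of the descent, and the bystanders haven't moved. Lowering now.

```bash
python3 -m pendant '[255,0,0,12,0,255,0,0,34,0,255,0,0,60,0,255,0,0,86,0,255,0,0,112,0,255,0,0,138,0,255,0,0,160,0,255,0,0,178,0,255,0,0,192,0,255,0,0,202,0,255,0,0,208,0,255,0,0,211,0,255,0,0,213,0,255,0,0,214,0,255,0,0,214,0]'; python3 -m pendant '[255,0,0,1,0,255,0,0,2,0,255,0,0,2,0]'
```

```text
time: 15.53
position: [0.437, 0.1262, -0.0002]
ee_rot: [[1.0, -0.0, 0.001], [-0.0, -1.0, 0.0], [0.001, -0.0, -1.0]]
ft_force: [0.1, 0.5, -5.2]
gripper_width: 0.0649
time: 15.78
position: [0.4369, 0.1264, -0.0022]
ee_rot: [[1.0, 0.0, 0.001], [0.0, -1.0, 0.0], [0.001, -0.0, -1.0]]
ft_force: [0.0, 0.2, -3.4]
gripper_width: 0.0651
```

```bash
python3 -m pendant '[255,0,0,0.5,0,200,0,0,0.5,0,40,0,0,0,0,0,0,0,0,0,0,0,0,0,0,0,0,0,0,0,0,0,0,0,0,0,0,0,0,0,0,0,0,-4,0,0,0,0,-12,0,0,0,0,-30,0,0,0,0,-60,0,0,0,0,-95,0,0,0,0,-130,0,0,0,0,-165,0,0,0,0,-200,0,0,0,0,-200,0]'; python3 -c "
from h import *
s=state();r=s['ee_rot'];p=s['position'];print(p)
R=r
for n,P in(('blank',(.4226,-.1039)),('mid',(.4326,.0))): print(n,((np.array([*P,0])-p)@r*1000).round(1))"
```

```text
time: 17.2
position: [0.439, 0.1265, 0.2026]
ee_rot: [[1.0, -0.001, 0.006], [-0.001, -1.0, 0.004], [0.006, -0.004, -1.0]]
ft_force: [0.9, 0.9, -0.4]
gripper_width: 0.0931
[0.43900304 0.126458   0.20262079]
blank [-17.5 231.1 201.6]
mid [ -7.6 127.2 202.1]
```

```bash
python3 -m pendant '[0,-2,30,0,0,0,-4,65,0,-0.08,0,-6,100,0,-0.18,0,-8,135,0,-0.28,0,-10,170,0,-0.38,0,-12,200,0,-0.48,0,-14,222,0,-0.524,0,-14,230,0,-0.524,0,-14,230,10,-0.524,0,-14,230,40,-0.524,0,-14,230,75,-0.524,0,-14,230,110,-0.524,0,-14,230,140,-0.524,0,-14,230,165,-0.524,0,-14,230,165,-0.524,0,-14,230,165,-0.524]'; python3 -c "
from h import *
s=state();r=s['ee_rot'];p=s['position'];print(p,s['ft_force'])
print(((np.array([.4226,-.1039,-.005])-p)@r*1000).round(1))"
```

```text
time: 18.53
position: [0.4217, -0.1035, 0.0319]
ee_rot: [[0.867, 0.499, -0.003], [0.499, -0.867, 0.001], [-0.002, -0.002, -1.0]]
ft_force: [-0.0, -0.6, -0.2]
gripper_width: 0.0929
[ 0.42169084 -0.10351194  0.03194264] [-0.04149648 -0.60988857 -0.20357604]
[ 0.7  0.9 36.9]
```

```bash
python3 -m pendant '[0,0,0,10,0,0,0,0,20,0,0,0,0,29,0,0,0,0,35,0,0,0,0,37,0,0,0,0,37,0,0,0,0,37,0,0,0,0,37,0]';python3 -m pendant '[255,0,0,0,0,255,0,0,0,0,255,0,0,0,0,255,0,0,0,0,255,0,0,0,0,255,0,0,0,0,255,0,0,0,0]';python3 -m pendant '[255,0,0,-2,0,255,0,0,-6,0,255,0,0,-12,0,255,0,0,-20,0,255,0,0,-32,0,255,0,0,-48,0,255,0,0,-68,0,255,0,0,-90,0,255,0,0,-112,0,255,0,0,-130,0,255,0,0,-140,0,255,0,0,-140,0,255,0,0,-140,0]'
```

```text
time: 19.2
position: [0.4231, -0.1038, -0.0038]
ee_rot: [[0.866, 0.5, 0.001], [0.5, -0.866, -0.0], [0.001, 0.001, -1.0]]
ft_force: [-0.5, -0.3, 0.3]
gripper_width: 0.0931
time: 19.78
position: [0.423, -0.1038, -0.0044]
ee_rot: [[0.866, 0.501, 0.001], [0.501, -0.866, 0.0], [0.0, 0.0, -1.0]]
ft_force: [1.8, 1.1, 3.3]
gripper_width: 0.065
time: 20.87
position: [0.4226, -0.1034, 0.1359]
ee_rot: [[0.865, 0.501, 0.001], [0.501, -0.865, 0.0], [0.001, 0.0, -1.0]]
ft_force: [0.7, 0.2, -3.4]
gripper_width: 0.0649
```

The blank is gripped: width 65 mm and its weight shows in the force. I'll carry it to 8 mm in front of the seat and lower it.

```bash
python3 -m pendant '[255,6,5,0,-0.03,255,20,15,0,-0.09,255,38,28,0,-0.16,255,56,42,0,-0.23,255,74,56,0,-0.3,255,92,69,0,-0.36,255,106,79,0,-0.375,255,113,85,0,-0.375,255,114,86,0,-0.375,255,114,86,0,-0.375,255,114,86,0,-0.375]'; python3 -c "
from h import *
s=state();r=s['ee_rot'];p=s['position'];print(p,s['ft_force'],r.round(3))
print(((np.array([.5648,-.1208,.018])-p)@r*1000).round(1))"
```

```text
time: 21.78
position: [0.5628, -0.1213, 0.1349]
ee_rot: [[0.623, 0.782, -0.002], [0.782, -0.623, 0.0], [-0.001, -0.002, -1.0]]
ft_force: [0.1, -0.3, -4.6]
gripper_width: 0.0651
[ 0.56284316 -0.12127379  0.13487076] [ 0.0733723  -0.27916543 -4.56976477] [[ 0.623  0.782 -0.002]
 [ 0.782 -0.623  0.   ]
 [-0.001 -0.002 -1.   ]]
[  1.7   1.5 116.9]
```

```bash
python3 -m pendant '[255,1,1,10,0,255,1,1,30,0,255,1,1,52,0,255,1,1,74,0,255,1,1,92,0,255,1,1,104,0,255,1,1,112,0,255,1,1,116,0,255,1,1,116,0,255,1,1,116,0]'; python3 -m pendant '[255,0,0,1,0,255,0,0,2,0,255,0,0,3,0,255,0,0,3,0]'
```

```text
time: 22.62
position: [0.5661, -0.1212, 0.02]
ee_rot: [[0.623, 0.783, 0.001], [0.783, -0.623, -0.0], [0.0, 0.001, -1.0]]
ft_force: [-0.6, -0.4, -4.0]
gripper_width: 0.0649
time: 22.95
position: [0.566, -0.121, 0.0168]
ee_rot: [[0.622, 0.783, 0.001], [0.783, -0.622, 0.0], [0.0, 0.0, -1.0]]
ft_force: [-0.0, -0.8, -4.2]
gripper_width: 0.0651
```

```bash
python3 -m pendant '[255,0,0,1,0,255,0,0,1,0,255,0,1,1,0,255,0,2,1,0,255,0,3,1,0,255,0,4,1,0,255,0,4,1,0]';python3 -m pendant '[255,0,1,0,0,255,0,2,0,0,255,0,2,0,0]'; python3 -m pendant '[255,0,1,0,0,255,0,2,0,0,255,0,2,0,0]'
```

```text
time: 23.53
position: [0.569, -0.1236, 0.0157]
ee_rot: [[0.622, 0.783, 0.0], [0.783, -0.622, 0.0], [0.0, -0.0, -1.0]]
ft_force: [-1.9, 2.1, 3.1]
gripper_width: 0.0653
time: 23.78
position: [0.5704, -0.1247, 0.0157]
ee_rot: [[0.622, 0.783, -0.0], [0.783, -0.622, 0.0], [0.0, -0.0, -1.0]]
ft_force: [-3.4, 1.8, 4.9]
gripper_width: 0.0651
time: 24.03
position: [0.5706, -0.1249, 0.0157]
ee_rot: [[0.622, 0.783, -0.003], [0.783, -0.622, 0.002], [-0.0, -0.003, -1.0]]
ft_force: [-7.1, 6.3, 8.8]
gripper_width: 0.0648
```

```bash
python3 -m pendant '[255,0,1,0,0,255,0,1,0,0]';python3 -m pendant '[60,0,0,0,0,0,0,-1,0,0,0,0,-3,0,0,0,0,-3,0,0,0,0,-3,0,0,0,0,-3,0,0,0,0,-3,0,0,0,0,-3,-6,0,0,0,-3,-20,0,0,0,-3,-40,0,0,0,-3,-70,0,0,0,-3,-105,0,0,0,-3,-140,0,0,0,-3,-160,0,0,0,-3,-160,0,0,0,-3,-160,0]'; python3 -c "
from h import *
S=cam('scene'); a=S['img'][130:340,210:410]; save(S,'scene7')
cv2.imwrite('pics/v7.png',cv2.resize(a,None,fx=2.8,fy=2.8,interpolation=cv2.INTER_CUBIC)[:,:,::-1])
R=lambda P:((proj(S,P)-[210,130])*2.8).round().tolist()
print(R([[.5715,-.1252,.074],[.5715,-.1252,.02],[.4364,.1268,.058]]))"
```

```text
time: 24.2
position: [0.5706, -0.1249, 0.0157]
ee_rot: [[0.622, 0.783, -0.004], [0.783, -0.622, 0.003], [-0.0, -0.005, -1.0]]
ft_force: [-9.5, 7.8, 13.6]
gripper_width: 0.065
time: 25.53
position: [0.5711, -0.1248, 0.177]
ee_rot: [[0.622, 0.783, 0.003], [0.783, -0.622, 0.0], [0.002, 0.002, -1.0]]
ft_force: [0.5, -0.2, -0.1]
gripper_width: 0.0928
[[235.0, 169.0], [233.0, 220.0], [207.0, 386.0]]
```

View pics/v7.png

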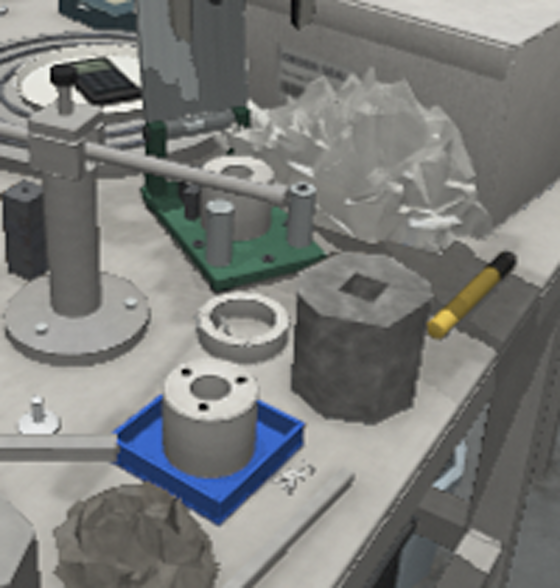

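Both parts look right. The drilled boss is upright in the tray at crop (210,420), and the blank is standing in the vee at (239,195); the push stalled against the vee at about 12 N. Next I'll work out the pull bar's position and the nearby box.

```bash
python3 - <<'E'
from h import *
T=dict(np.load('top1.npz'));S=dict(np.load('scene1.npz'))
t=lambda x,y:np.array((140+x/2.2,40+y/2.2)); s=lambda x,y:np.array((90+x/2.3,90+y/2.3))
print('box near',tri(T,(441,275),S,(390,147)),'far',tri(T,(452,110),S,(297,118)))
O=np.array([.5757,-.128,0]);jx=np.array([.834,-.552,0]);jy=np.array([.552,.834,0])
from scipy.optimize import least_squares
def bar(q,e=0): return O+jx*(.079-.19*np.cos(q[0]))+jy*(q[1]+e)+[0,0,.082+.19*np.sin(q[0])]
f=lambda q:np.r_[proj(T,bar(q))[0]-t(570,101),proj(S,bar(q))[0]-s(429,28)]
r=least_squares(f,[1.75,0]);print(r.x,r.fun.round(1),bar(r.x).round(4))
hx=O+.079*jx;print('hinge',hx)
s_=state();p,R=s_['position'],s_['ee_rot']
b=bar(r.x);print(p,((b-[0,0,.048]-p)@R*1000).round(1), 'roll',np.arctan2(jx@R[:,1],jx@R[:,0]),s_['joints'].round(2))
E
```

```text
box near (array([ 0.39038395, -0.26692238,  0.18638417]), np.float64(0.1969132267685514)) far (array([ 0.6669508 , -0.29089457,  0.19882197]), np.float64(1.9051386111565816))
[1.74524366 0.00454599] [ 0.3  0.7 -1.1 -1.1] [ 0.6716 -0.186   0.2691]
hinge [ 0.641586 -0.171608  0.      ]
[ 0.57042812 -0.12448575  0.17574901] [ 14.8 117.5 -45.3] roll 1.4840706380595716 [-0.2   0.48  0.46  1.96 -0.3   0.76  1.34]
```

```bash
python3 - <<'E'
from h import *
T=dict(np.load('top1.npz'));S=dict(np.load('scene1.npz'))
t=lambda x,y:np.array((140+x/2.2,40+y/2.2)); s=lambda x,y:np.array((90+x/2.3,90+y/2.3))
for z in(.155,.165,.175):
  n=back(T,*t(250,448),z); m=back(T,*t(236,270),z); f=back(T,*t(206,25),z)
  print(z,n,m,[((proj(S,q)[0]-[90,90])*2.3).round(1).tolist() for q in(n,m,f)])
O=np.array([.5757,-.128]);jx=np.array([.834,-.552]);jy=np.array([.552,.834])
for y in(.0045,-.005,-.01): print(y,[(O+jx*a+jy*(y+.0375)).round(3).tolist() for a in(-.205,-.111)])
E
```

```text
0.155 [0.43709739 0.03710242 0.155     ] [0.578703   0.05310401 0.155     ] [[505.6, 263.7], [362.0, 226.0], [174.3, 181.5]]
0.165 [0.43602757 0.03640648 0.165     ] [0.5757967  0.05220055 0.165     ] [[507.7, 253.5], [364.9, 216.7], [177.9, 173.3]]
0.175 [0.43495774 0.03571054 0.175     ] [0.5728904  0.05129708 0.175     ] [[509.9, 243.2], [367.7, 207.3], [181.6, 164.9]]
0.0045 [[0.428, 0.02], [0.506, -0.032]]
-0.005 [[0.423, 0.012], [0.501, -0.04]]
-0.01 [[0.42, 0.008], [0.498, -0.044]]
```

```bash
python3 -m pendant '[0,0,0,-30,0,0,0,0,-65,0,0,0,0,-95,0.1,0,0,0,-105,0.22,0,0,0,-105,0.34,0,0,10,-105,0.46,0,1,25,-105,0.58,0,2,45,-105,0.7,0,3,65,-105,0.82,0,4,85,-105,0.94,0,5,102,-105,1.06,0,5,114,-105,1.18,0,5,118,-105,1.3,0,5,118,-105,1.42,0,5,118,-105,1.484,0,5,118,-105,1.484,0,5,118,-105,1.484]'; python3 - <<'E'
from h import *
s=state();p,R=s['position'],s['ee_rot'];print(p,R.round(3),s['ft_force'])
print(((np.array([.6661,-.1943,.2691-.048])-p)@R*1000).round(1))
S=cam('scene'); c=cam('top')
a=cv2.resize(S['img'][60:200,230:400],None,fx=2.35,fy=2.35); b=cv2.resize(c['img'][60:200,300:470],None,fx=2.35,fy=2.35)
cv2.imwrite('pics/v8.png',np.hstack([a,b])[:,:,::-1])
E
```

```text
time: 27.0
position: [0.6656, -0.1941, 0.2789]
ee_rot: [[0.835, -0.55, -0.003], [-0.55, -0.835, -0.0], [-0.002, 0.001, -1.0]]
ft_force: [0.5, -0.3, 1.0]
gripper_width: 0.093
[ 0.66555313 -0.19408594  0.27886147] [[ 0.835 -0.55  -0.003]
 [-0.55  -0.835 -0.   ]
 [-0.002  0.001 -1.   ]] [ 0.53956639 -0.29235436  1.04554928]
[ 0.7 -0.2 57.8]
```

View pics/v8.png

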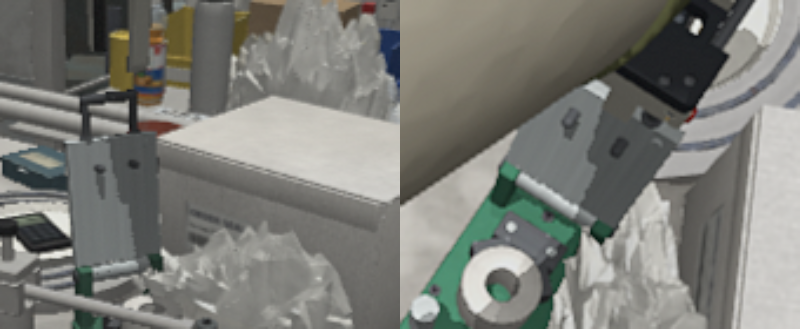

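The gripper is over the pull bar, with the bar at scene crop (110,97) and a finger at (140,60). The blank, with no drilled holes, sits in the vee at (510,285). Down to grip the bar.

```bash
python3 -m pendant '[0,0,0,10,0,0,0,0,25,0,0,0,0,40,0,0,0,0,52,0,0,0,0,58,0,0,0,0,58,0,0,0,0,58,0]'; python3 -m pendant '[255,0,0,0,0,255,0,0,0,0,255,0,0,0,0,255,0,0,0,0,255,0,0,0,0,255,0,0,0,0,255,0,0,0,0,255,0,0,0,0,255,0,0,0,0,255,0,0,0,0,255,0,0,0,0,255,0,0,0,0,255,0,0,0,0,255,0,0,0,0]'
```

```text
time: 27.68
position: [0.666, -0.1945, 0.2225]
ee_rot: [[0.834, -0.552, -0.0], [-0.552, -0.834, -0.0], [-0.0, 0.0, -1.0]]
ft_force: [-0.3, 0.1, 0.3]
gripper_width: 0.0928
time: 28.85
position: [0.6661, -0.1945, 0.2226]
ee_rot: [[0.834, -0.552, 0.0], [-0.552, -0.834, -0.0], [0.0, 0.0, -1.0]]
ft_force: [0.6, -0.3, -0.5]
gripper_width: 0.0111
```

```bash
python3 -c "
import numpy as np
for t in list(np.arange(1.72,.0,-.06)): print(round(t,2),round(-190*np.cos(t)-33.1),round(187.1-190*np.sin(t)),end=' | ')"
```

```text
1.72 -5 -1 | 1.66 -16 -2 | 1.6 -28 -3 | 1.54 -39 -3 | 1.48 -50 -2 | 1.42 -62 -1 | 1.36 -73 1 | 1.3 -84 4 | 1.24 -95 7 | 1.18 -105 11 | 1.12 -116 16 | 1.06 -126 21 | 1.0 -136 27 | 0.94 -145 34 | 0.88 -154 41 | 0.82 -163 48 | 0.76 -171 56 | 0.7 -178 65 | 0.64 -185 74 | 0.58 -192 83 | 0.52 -198 93 | 0.46 -203 103 | 0.4 -208 113 | 0.34 -212 124 | 0.28 -216 135 | 0.22 -219 146 | 0.16 -221 157 | 0.1 -222 168 | 0.04 -223 180 |
```

```bash
python3 -m pendant '[255,-5,0,-1,0,255,-16,0,-2,0,255,-28,0,-3,0,255,-39,0,-3,0,255,-50,0,-2,0,255,-62,0,-1,0,255,-73,0,1,0,255,-84,0,4,0,255,-95,0,7,0,255,-105,0,11,0,255,-116,0,16,0,255,-116,0,16,0]'; python3 -c "
from h import *
s=state();print(s['ft_force'],s['gripper_width'],s['position'])"
```

```text
time: 29.85
position: [0.5659, -0.1289, 0.2057]
ee_rot: [[0.834, -0.552, -0.004], [-0.552, -0.834, 0.002], [-0.004, 0.001, -1.0]]
ft_force: [-5.2, -3.3, 0.9]
gripper_width: 0.0108
[-5.21209881 -3.2620617   0.85801416] 0.010750592828345727 [ 0.56590078 -0.12892107  0.2056694 ]
```

```bash
python3 -m pendant '[255,-10,0,5,0,255,-20,0,11,0,255,-29,0,18,0,255,-38,0,25,0,255,-47,0,32,0,255,-55,0,40,0,255,-62,0,49,0,255,-69,0,58,0,255,-76,0,67,0,255,-82,0,77,0,255,-87,0,87,0,255,-91,0,95,0,255,-94,0,102,0,255,-96,0,108,0,255,-98,0,113,0,255,-100,0,119,0,255,-100,0,119,0,255,-100,0,119,0]'; python3 -c "
from h import *
s=state();p=s['position'];print(s['ft_force'],s['gripper_width'],p)
d=p-[.5757,-.128,0];x=d[:2]@[.834,-.552];print(x,'theta by x',np.arccos((.079-x)/.19),'z bar',p[2]+.048)"
```

```text
time: 31.35
position: [0.4862, -0.0763, 0.0871]
ee_rot: [[0.833, -0.553, 0.001], [-0.553, -0.833, -0.002], [0.002, 0.002, -1.0]]
ft_force: [1.2, -7.6, -5.1]
gripper_width: 0.0109
[ 1.1875835  -7.57696328 -5.12824828] 0.01094994588777579 [ 0.48615122 -0.07625863  0.08712852]
-0.10324491916958993 theta by x 0.2866947430434571 z bar 0.13512852068139228
```

```bash
python3 -m pendant '[255,-1,0,4,0,255,-2,0,8,0,255,-3,0,12,0,255,-3,0,16,0,255,-4,0,20,0,255,-5,0,24,0,255,-5,0,28,0,255,-6,0,32,0,255,-6,0,36,0,255,-7,0,40,0,255,-7,0,43,0,255,-7,0,46,0,255,-7,0,48,0,255,-7,0,50,0,255,-7,0,50,0]'; python3 -c "
from h import *
s=state();p=s['position'];print(s['ft_force'],'z bar',p[2]+.048)"; python3 -m pendant '[255,0,0,1,0,255,0,0,2,0,255,0,0,3,0,255,0,0,3,0]'
```

```text
time: 32.6
position: [0.4816, -0.0722, 0.0387]
ee_rot: [[0.833, -0.553, 0.004], [-0.554, -0.833, -0.001], [0.004, -0.002, -1.0]]
ft_force: [-1.1, -3.5, 19.7]
gripper_width: 0.0111
[-1.14250861 -3.52592396 19.72896453] z bar 0.08671390789552057
time: 32.93
position: [0.482, -0.0717, 0.0364]
ee_rot: [[0.833, -0.553, 0.005], [-0.553, -0.833, 0.0], [0.004, -0.003, -1.0]]
ft_force: [-2.2, -1.0, 33.7]
gripper_width: 0.011
```

The plate stopped firmly, with the bar at about 83 mm. I'll release with a small opening because the finger sits between bar and plate, then lift and check the cap in both cameras.

```bash
python3 -m pendant '[255,0,0,-2,0,190,0,0,-2,0,190,0,0,-2,0,190,0,0,-2,0,190,0,0,-2,0,190,0,0,-10,0,190,0,0,-30,0,190,0,0,-60,0,255,0,0,-95,0,255,0,0,-130,0,255,-10,0,-150,0,255,-40,0,-150,0,255,-70,0,-150,0,255,-70,0,-150,0,255,-70,0,-150,0]'; python3 - <<'E'
from h import *
s=state();print(s['position'])
C={}
for n in('top','scene'):
    c=cam(n); save(c,n+'9'); np.savez(n+'9.npz',**c)
    h=cv2.cvtColor(c['img'],cv2.COLOR_RGB2HSV); m=(((h[...,0]<6)|(h[...,0]>174))&(h[...,1]>170)&(h[...,2]>90)).astype(np.uint8)
    k,l,st,ce=cv2.connectedComponentsWithStats(m); print(n,[(st[i].tolist(),ce[i].round(1).tolist()) for i in range(1,k) if st[i,4]>8])
    O=np.array([.5757,-.128,0]);jx=np.array([.834,-.552,0]);jy=np.array([.552,.834,0])
    print('expect cap',proj(c,O+jx*(.079-.138)-jy*.04+[0,0,.118]), 'bar',proj(c,O+jx*(.079-.19)+[0,0,.082]))
E
```

```text
time: 34.18
position: [0.4205, -0.031, 0.1843]
ee_rot: [[0.835, -0.55, -0.001], [-0.55, -0.835, 0.001], [-0.002, -0.001, -1.0]]
ft_force: [0.6, -0.4, 0.7]
gripper_width: 0.0
[ 0.42046074 -0.03102328  0.18434172]
top []
expect cap [[348.58548085 210.62810723]] bar [[312.64823538 224.56675965]]
scene [([314, 181, 9, 5, 38], [318.5, 183.1])]
expect cap [[319.23069142 181.13876446]] bar [[313.32908401 207.56110094]]
```

The cap appears in the scene view at (318.5,183), where a fully lowered plate should put it (319,181), to within about 2 px. The top view is blocked. Touching the cap will measure its height more precisely.

```bash
python3 -m pendant '[255,15,4,0,0,255,40,11,0,0,255,70,20,0,0,255,100,28,0,0,255,120,34,0,0,255,125,35,10,0,255,125,35,35,0,255,125,35,60,0,255,125,35,75,0,255,125,35,83,0,255,125,35,83,0,255,125,35,83,0]'; python3 -c "
from h import *
print(state()['position'],state()['ft_force'])"; python3 -m pendant '[255,0,0,2,0,255,0,0,4,0,255,0,0,4,0]'|sed -n '2p;4p'; python3 -m pendant '[255,0,0,2,0,255,0,0,2,0]'|sed -n '2p;4p';python3 -m pendant '[255,0,0,2,0,255,0,0,2,0]'|sed -n '2p;4p';python3 -m pendant '[255,0,0,2,0,255,0,0,2,0]'|sed -n '2p;4p'
```

```text
time: 35.28
position: [0.5064, -0.1311, 0.1014]
ee_rot: [[0.833, -0.553, -0.001], [-0.553, -0.833, -0.0], [-0.001, 0.001, -1.0]]
ft_force: [0.7, -0.2, -0.0]
gripper_width: 0.0002
[ 0.50637824 -0.13110237  0.10135515] [ 0.74113912 -0.15741863 -0.00162556]
position: [0.507, -0.1306, 0.0979]
ft_force: [0.0, -0.1, -0.2]
position: [0.5068, -0.1305, 0.0956]
ft_force: [0.2, 0.6, -0.7]
position: [0.5066, -0.1306, 0.0934]
ft_force: [0.1, 0.3, 0.0]
position: [0.5065, -0.1307, 0.0913]
ft_force: [0.2, -0.1, 0.1]
```

```bash
for k in 1; do python3 -m pendant '[255,0,0,1,0,255,0,0,1,0]'|sed -n '2p;4p'; python3 -m pendant '[255,0,0,1,0,255,0,0,1,0]'|sed -n '2p;4p';python3 -m pendant '[255,0,0,1,0,255,0,0,1,0]'|sed -n '2p;4p';python3 -m pendant '[255,0,0,1,0,255,0,0,1,0]'|sed -n '2p;4p'; python3 -m pendant '[255,0,0,1,0,255,0,0,1,0]'|sed -n '2p;4p'; done
```

```text
position: [0.5066, -0.1308, 0.0904]
ft_force: [-0.1, -0.3, 0.7]
position: [0.5066, -0.1307, 0.0894]
ft_force: [-0.0, -0.2, 0.1]
position: [0.5065, -0.1307, 0.0884]
ft_force: [0.0, 0.1, 0.1]
position: [0.5066, -0.1307, 0.0874]
ft_force: [-0.5, -0.9, -0.0]
position: [0.5066, -0.1308, 0.0865]
ft_force: [-0.0, -0.4, 0.3]
```

```bash
for k in 1; do python3 -m pendant '[255,0,0,1,0,255,0,0,1,0]'|sed -n '2p;4p'; python3 -m pendant '[255,0,0,1,0,255,0,0,1,0]'|sed -n '2p;4p';python3 -m pendant '[255,0,0,1,0,255,0,0,1,0]'|sed -n '2p;4p'; done; python3 - <<'E'
from h import *
S=cam('scene'); save(S,'scene10'); a=S['img'][110:250,250:420]
cv2.imwrite('pics/v9.png',cv2.resize(a,None,fx=4,fy=4,interpolation=cv2.INTER_CUBIC)[:,:,::-1])
R=lambda P:((proj(S,P)-[250,110])*4).round().tolist()
O=np.array([.5757,-.128,0]);jx=np.array([.834,-.552,0]);jy=np.array([.552,.834,0])
p=state()['position']
print(R([O+jx*(.079-.138)-jy*.04+[0,0,.118],O+jx*(.079-.19)+[0,0,.082],O+jx*(.079-.19)+jy*.028+[0,0,.082],p+[0,0,.0288],O+jx*(.079-.15)+jy*.053+[0,0,.088]]))
E
```

```text
position: [0.5066, -0.1308, 0.0855]
ft_force: [0.2, -0.5, -0.3]
position: [0.5066, -0.1307, 0.0844]
ft_force: [1.0, -0.0, 0.6]
position: [0.5066, -0.1307, 0.0834]
ft_force: [0.1, -0.2, -0.5]
[[277.0, 285.0], [253.0, 390.0], [209.0, 399.0], [275.0, 291.0], [141.0, 366.0]]
```

View pics/v9.png

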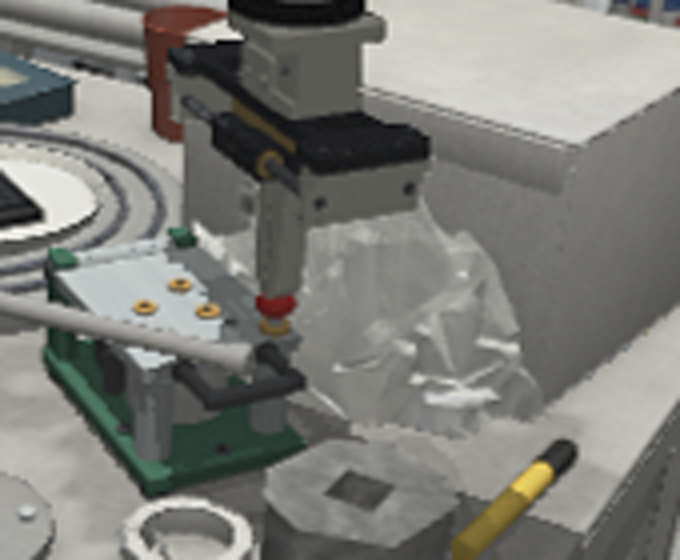

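The plate looks flat and down. The closed fingers are right over the red cap at crop (277,300), at or just above it. I'll keep going down while watching the force.

```bash
for k in 1; do python3 -m pendant '[255,0,0,1,0,255,0,0,2,0,255,0,0,2,0]'|sed -n '2p;4p'; python3 -m pendant '[255,0,0,1,0,255,0,0,2,0,255,0,0,2,0]'|sed -n '2p;4p';python3 -m pendant '[255,0,0,1,0,255,0,0,2,0,255,0,0,2,0]'|sed -n '2p;4p'; done
```

```text
position: [0.5066, -0.1307, 0.0814]
ft_force: [0.2, -1.2, -0.8]
position: [0.5066, -0.1307, 0.0794]
ft_force: [-1.2, -0.1, -0.5]
position: [0.5066, -0.1307, 0.0773]
ft_force: [-0.1, 0.5, -0.0]
```

```bash
cat > red.py <<'E'
from h import *
import sys
def red(img):
    h=cv2.cvtColor(img,cv2.COLOR_RGB2HSV)[150:215,290:345]; m=((h[...,0]<8)|(h[...,0]>172))&(h[...,1]>120)&(h[...,2]>50)
    y,x=np.nonzero(m); return len(x),x.min()+290,x.max()+290,y.min()+150,y.max()+150,x.mean()+290,y.mean()+150
for f in sys.argv[1:]: print(f,red(cv2.imread('pics/'+f+'.png')[:,:,::-1]))
S=cam('scene'); print('now',red(S['img'])); save(S,'scene%d'%(state()['time']*100)); print(S['img'][170:192:1,319].tolist())
E
python3 red.py scene9 scene10; python3 -m pendant '[255,0,0,1,0,255,0,0,2,0,255,0,0,2,0]'|sed -n '2p;4p'; python3 -m pendant '[255,0,0,1,0,255,0,0,2,0,255,0,0,2,0]'|sed -n '2p;4p'; python3 red.py
```

```text
scene9 (56, np.int64(314), np.int64(323), np.int64(181), np.int64(187), np.float64(318.5), np.float64(183.89285714285714))
scene10 (40, np.int64(314), np.int64(323), np.int64(184), np.int64(189), np.float64(318.475), np.float64(185.975))
now (42, np.int64(314), np.int64(322), np.int64(186), np.int64(191), np.float64(318.23809523809524), np.float64(188.52380952380952))
[[81, 81, 76], [82, 82, 76], [84, 83, 78], [85, 85, 80], [84, 83, 79], [82, 82, 76], [85, 85, 79], [86, 85, 79], [85, 85, 80], [86, 86, 80], [89, 89, 83], [89, 88, 83], [95, 94, 88], [93, 93, 87], [91, 91, 85], [83, 85, 79], [84, 69, 65], [109, 31, 29], [109, 35, 34], [103, 32, 30], [82, 27, 27], [86, 39, 29]]
position: [0.5065, -0.1307, 0.0754]
ft_force: [-0.5, 0.2, -0.4]
position: [0.5066, -0.1308, 0.0734]
ft_force: [-0.0, -0.2, -0.1]
now (39, np.int64(314), np.int64(322), np.int64(188), np.int64(192), np.float64(318.2564102564103), np.float64(189.9230769230769))
[[82, 81, 77], [83, 82, 77], [83, 82, 77], [86, 86, 81], [85, 85, 80], [84, 84, 79], [85, 85, 79], [85, 84, 79], [84, 83, 78], [86, 86, 81], [89, 89, 83], [89, 88, 83], [90, 90, 84], [94, 93, 87], [91, 92, 86], [94, 93, 88], [89, 89, 84], [78, 74, 70], [96, 45, 42], [112, 34, 33], [103, 34, 32], [89, 27, 26]]
```

The cap is moving down with the fingers: its lower edge went from row 187 to 192, about 15 mm. I'll press on until the force rises at the stop.

```bash
for k in 1; do python3 -m pendant '[255,0,0,1,0,255,0,0,1,0]'|sed -n '2p;4p'; python3 -m pendant '[255,0,0,1,0,255,0,0,1,0]'|sed -n '2p;4p';python3 -m pendant '[255,0,0,1,0,255,0,0,1,0]'|sed -n '2p;4p'; done;  python3 red.py
```

```text
position: [0.5067, -0.1308, 0.0731]
ft_force: [-2.1, 1.3, 9.8]
position: [0.5069, -0.1308, 0.0729]
ft_force: [-4.2, 2.1, 22.8]
position: [0.5069, -0.1308, 0.0727]
ft_force: [-6.5, 3.8, 36.8]
now (40, np.int64(314), np.int64(322), np.int64(188), np.int64(192), np.float64(318.175), np.float64(189.975))
[[82, 81, 76], [84, 83, 78], [85, 84, 79], [86, 85, 80], [84, 84, 80], [83, 82, 77], [85, 85, 80], [86, 86, 80], [84, 84, 79], [86, 86, 81], [89, 88, 82], [91, 90, 85], [95, 94, 89], [93, 93, 86], [93, 93, 87], [93, 92, 87], [89, 90, 84], [77, 73, 69], [95, 49, 46], [112, 35, 32], [104, 35, 33], [96, 29, 28]]
```

There is a hard stop at tip height 102 mm, exactly the home height, with about 37 N. Retracting and checking.

```bash
python3 -m pendant '[255,0,0,-4,0,255,0,0,-14,0,255,0,0,-40,0,255,0,0,-80,0,255,0,0,-120,0,255,0,0,-150,0,255,-60,0,-170,0,255,-90,0,-170,0,255,-90,0,-170,0,255,-90,0,-170,0]'; python3 - <<'E'
from h import *
S=cam('scene'); T=cam('top'); import red
print('cap home expected drop px:',[proj(S,[.5055,-.1297,z])[0].round(1) for z in(.118,.102)])
# scene change vs before for tray/bystanders
def diff(a,b): return np.abs(a.astype(int)-b).sum(2)
T1=np.load('top1.npz')['img']; 
for n,P in(('ring',(.4865,-.0033,.02)),('screw',(.5457,.1715,.025)),('marker',(.35,-.16,.01))):
    u,v=proj(T,P)[0].astype(int); w=25; print(n,(diff(T1,T['img'])[v-w:v+w,u-w:u+w]>60).mean().round(3))
# tray outline by blue in top
h=cv2.cvtColor(T['img'],cv2.COLOR_RGB2HSV); m=((h[...,0]>100)&(h[...,0]<125)&(h[...,1]>150)).astype(np.uint8)[200:300,160:270]
y,x=np.nonzero(m); print('tray box',cv2.minAreaRect(np.c_[x+160,y+200].astype(np.float32)),'exp',proj(T,[.4364,.1268,.02]))
cv2.imwrite('pics/top_end.png',T['img'][:,:,::-1])
E
python3 red.py scene9
```

```text
time: 40.15
position: [0.4293, -0.079, 0.2409]
ee_rot: [[0.835, -0.55, -0.001], [-0.55, -0.835, 0.003], [-0.002, -0.002, -1.0]]
ft_force: [-0.1, 0.3, -0.0]
gripper_width: 0.0007
now (55, np.int64(314), np.int64(322), np.int64(186), np.int64(192), np.float64(318.0), np.float64(189.0))
[[161, 161, 155], [165, 165, 159], [163, 163, 158], [161, 160, 154], [156, 155, 150], [161, 161, 155], [180, 180, 173], [191, 191, 185], [156, 156, 151], [124, 124, 120], [126, 126, 122], [124, 124, 120], [123, 123, 119], [120, 120, 117], [118, 121, 116], [120, 115, 110], [121, 28, 26], [119, 35, 32], [136, 42, 39], [193, 61, 58], [166, 52, 49], [131, 39, 37]]
cap home expected drop px: [array([319. , 180.9]), array([318.6, 186.8])]
ring 0.76
screw 0.0
marker 0.543
tray box ((212.02439880371094, 250.2804718017578), (50.908935546875, 50.02548599243164), 6.340191841125488) exp [[212.96446154 250.30960008]]
scene9 (56, np.int64(314), np.int64(323), np.int64(181), np.int64(187), np.float64(318.5), np.float64(183.89285714285714))
now (56, np.int64(314), np.int64(322), np.int64(186), np.int64(192), np.float64(317.94642857142856), np.float64(189.05357142857144))
[[161, 161, 156], [165, 166, 160], [163, 163, 157], [160, 160, 154], [156, 156, 151], [161, 160, 154], [179, 179, 173], [191, 192, 184], [155, 155, 150], [124, 124, 119], [126, 127, 122], [123, 124, 120], [123, 123, 118], [120, 120, 116], [119, 121, 116], [119, 115, 110], [122, 30, 29], [118, 34, 32], [137, 43, 41], [191, 59, 56], [166, 52, 49], [131, 40, 37]]
```

```bash
python3 - <<'E'
from h import *
S=cam('scene'); a=cv2.imread('pics/scene9.png')[:,:,::-1]; b=S['img']; one=np.load('scene1.npz')['img']
def wc(i):
    r=np.clip(i[170:200,305:332,0].astype(float)-i[170:200,305:332,1]-15,0,None); r[:, :]*=1; y=np.arange(170,200)
    m=r.sum(1); return (m*y).sum()/m.sum(), m.round().tolist()[8:26]
print(wc(a),wc(b))
for n,P in(('ring',(.4865,-.0033,.01)),('screw',(.5457,.1715,.012)),('marker',(.35,-.16,.01))):
    u,v=proj(S,P)[0].astype(int); w=14
    sh,resp=cv2.phaseCorrelate(np.float32(one[v-w:v+w,u-w:u+w].mean(2)),np.float32(b[v-w:v+w,u-w:u+w].mean(2))); print(n,np.round(sh,2),round(resp,2))
print(state()['ft_force'])
E
```

```text
(np.float64(183.59815508792158), [0.0, 0.0, 0.0, 504.0, 615.0, 676.0, 622.0, 536.0, 306.0, 153.0, 0.0, 0.0, 11.0, 17.0, 29.0, 0.0, 0.0, 0.0]) (np.float64(188.70356778797145), [0.0, 0.0, 0.0, 0.0, 0.0, 0.0, 0.0, 10.0, 577.0, 804.0, 935.0, 914.0, 822.0, 512.0, 310.0, 21.0, 0.0, 0.0])
ring [0.12 0.02] 0.97
screw [ 0.01 -0.01] 1.0
marker [ 0.18 -0.45] 0.57
[ 0.49040044  0.06714102 -0.49388837]
```

```bash
python3 -c "
from workcell import *
print(sign_off())"
```

```text
the job is handed in; nothing more can be done
None
```

I reloaded the jig and handed the job in at about 40 s of the 72 s allowed. No verdict was reported. The drilled boss stands in the tray, the blank is in the vee, the plate is down and the plunger is pressed.

**What didn't match the description**
- **Fingertip height:** The stated tool geometry was wrong. The pictures and a light touch on the boss (z = 74 mm) put the fingertips 29 mm above the reported TCP, not 8 mm below it. My first two closings therefore shut on air above the drilled boss. I corrected for the offset after that.

**Last checks**
- **Drilled boss:** It was upright in the tray in the picture after release. The tray's image position is within 1 px of where it started.
- **Blank boss:** The slide into the vee stalled with about 12 N of push, within about 1 mm of the estimated seat.
- **Bush plate:** I held it by the bar and lowered it at about 0.25 rad/s at the end. It stopped firmly with the bar at about 83 mm (82 mm is fully down) and looked flat in the last picture.
- **Lock plunger:** It reached a hard stop with the fingertips at 102 mm, the home height, under 37 N. The two plunger checks disagree slightly:
  - The force reading stayed near zero until that stop, so I never saw the click.
  - The camera shows the red cap dropping 5.2 px, or roughly 14 mm, against 5.9 px expected for 16 mm. At this resolution that is borderline against the 14.5 mm limit; I relied on the hard stop.
- **Bystanders:** The ring and thumb screw show no movement. The marker check read only 0.5 px with a weaker match, and I never touched it.
- **Robot:** The arm ended clear of everything, with force near zero.

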